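# Nudge the clamping frame onto the mould's locating pins

## Robot

A 7-joint arm with a two-finger parallel gripper is mounted at the origin on the work surface. World frame = base frame: x ahead of the robot, y to its left, z up, the work surface at z = 0. Lengths are in m, angles in rad, forces in N, time in s.
With the tool pointing down it reaches from about 0.375 to 0.925 m from the base axis. Payload 3.1 kg.
Tool frame: the origin (TCP) lies midway between the tips of the shut fingers; the grasp point (between the pads) lies manip.tcp_to_grasp behind it (manip.tcp_to_grasp is the distance from the TCP to the grasp point, in m); z points along the fingers, y is the direction in which the jaws open and shut (so a half turn about z gives the same grasp; the last joint's range is limited). The gripper opens to 85 mm and grips with 20 to 120 N. Pads are 22 mm wide; open, the fingers measure 114 mm over their backs; the gripper's body (76 mm by 85 mm) begins 54 mm behind the grasp point. The pads swing forward as they close: fully open they stand 13 mm farther back than shut.
Start: joints at [-1.399, 0.383, 0.044, 1.598, -0.018, 1.161, -0.05], TCP at [0.173, 0.626, 0.231] pointing down, gripper open.
Joint ranges: [-2.61, 2.61], [-0.41, 2.15], [-1.48, 1.57], [0, 2.5], [-1.57, 4.71], [0.05, 1.97], [-2.85, 2.85]. Speed limits (rad/s): [2.79, 2.79, 3.14, 3.14, 3.14, 3.14, 3.14].

## Interface

Orientations are given as [roll, pitch, yaw] about the fixed x, y, z axes, in that order (R = Rz(yaw) Ry(pitch) Rx(roll)).
In Python, from workcell import manip, eoat, snapshot, camera_model gives the robot as it stands. Calls block until the motion is done:
- manip.goto(position, orientation): joint-space move of the TCP to a pose.
- manip.servo_line(position, orientation=None, speed=0.15, guard=None): straight line of the TCP; orientation=None keeps the orientation; speed is the mean speed in m/s. With guard (N) it stops when the force on the tool has changed by that much, and returns True; else False.
- manip.move_j(angles): joint-space move.
- eoat.open_jaws() and eoat.grab(squeeze=None): open the fingers fully, or close them until they stop; squeeze is the grip in N (None keeps the last).
- manip.sleep(seconds).
- manip.inverse_kinematics(position, orientation): joint angles nearest the present ones, or None.
- snapshot(name): name is "scene" or "top"; returns the picture (384x512x3 uint8, blue, green, red); there is no depth.
- camera_model(name): a dict with "vfov" (degrees; the focal length in pixels is half the picture's height over the tangent of half this angle, whatever the lens; pixels are square), "cx", "cy" (the principal point, pixels), "D" ([k1, k2, p1, p2, k3] as OpenCV has them; the pictures are not rectified), "cam_to_world" (4x4, takes a point from camera to world coordinates). Camera axes: x right, y down, z forward; pixel columns grow to the right and rows downward; lengths in m; the calibration is good to about 2 mm. A picture is of the moment at which its call begins. camera_model takes no time and is no camera call.
A pose or a line that the arm cannot do raises manip.MotionError and nothing moves.
- manip.close_job(): hands the job in, once; it reports no verdict.
Readings, each from a call of its own:
- manip.read_time(): time.
- manip.read_joints(): joint angles.
- manip.read_joint_vel(): joint speeds.
- manip.read_joint_torque(): joint torques, N m.
- manip.read_tool_pos(): TCP position.
- manip.read_tool_rot(): TCP orientation.
- manip.read_ft_force(): force on the tool from outside, world axes, zero at the start.
- manip.read_torque(): the same for the moment, N m.
- manip.read_grip_width(): finger opening in m.
Only numpy, scipy, OpenCV 4.12 (cv2) and the standard library are available. Lean on these libraries where they do the work, as an engineer would, in place of code of your own. Each camera call takes 0.05 s, during which the arm holds its last target.

## Task

The aluminium clamping frame of the phone-gluing mould has been laid down crooked, so one of its long sides is riding up on the two locating pins of the black mould base. With a fingertip, gently nudge the frame sideways until both of its holes drop over the pins and it lies flat and flush on the base, then move clear of it. Only push it: do not pinch or lift it, keep off the phone's glass, and leave the bottle, the roller and the spring clamp where they are.

Things in the scene. Friction and masses are not known exactly. Their poses are not given: they have to be found in the camera images.
- base: Black mould base, bolted down: block 130 mm (its x) by 190 mm (its y), top 20 mm above the bench (mat: 3 mm); low bolt ears (13 mm high) 23 mm out at both short ends. Origin at the centre of its underside, z up; at yaw 0 +x points away from the robot. Two 8 mm steel pins, 7.5 mm high with ball noses, stand on top along the +x long side.
- pin_left (a point): Foot of the locating pin at the base's x = +47 mm, y = +75 mm, on the base's top face (z = 20 mm); same axes as the base.
- pin_right (a point): Foot of the locating pin at the base's x = +47 mm, y = -75 mm, on the base's top face (z = 20 mm); same axes as the base.
- frame: Loose aluminium plate, 0.25 to 0.5 kg, 8 mm thick, outline and axes as the base: home, its edges are flush with the base's. Window 61 x 137 mm at x = -13. Origin at the centre of its underside. Starts off by up to 18 mm either way in y, 5 to 12 mm in +x and 0.09 rad, its +x side up on the pins, the other side down on the base. Slides at a few N; pushed some 14 mm too far to -x it slips off the pins.
- hole_left (a point): Centre of the round through hole (9.2 mm diameter) at the frame's x = +47 mm, y = +75 mm, at the frame's underside; it belongs over pin_left.
- hole_right (a point): Centre of the round through hole (9.2 mm diameter) at the frame's x = +47 mm, y = -75 mm, at the frame's underside; it belongs over pin_right.
- phone: The phone in the base's pocket, fixed: 72 mm (x) by 150 mm (y), dark glass upwards. Origin at the centre of its underside, 10 mm above the bench; the glass lies about 1 mm below the top of the base. The fingers must not press on it.
- cleaner: Bystander: clear pump bottle, 54 mm in diameter, 136 mm high, to one side of the mould. Origin at its underside.
- roller: Bystander: dust roller standing on its white 42 mm drum, 151 mm high with its handle, to the other side of the mould. Origin at its underside.
- clamp: Bystander: black spring clamp lying flat, about 110 mm by 50 mm and 18 mm high, beyond the base's +x side. Origin at its underside near its middle.

How it is judged:
At the end, for the whole second after the job is handed in: Both holes of the frame are over their pins (each hole centre within 2.5 mm of its pin sideways, and the frame's underside there less than 2 mm above the base), the frame lies flat (within 0.02 rad) and is at rest (horizontal distance between hole_left and pin_left below 0.0025 m and z of hole_left in the frame of pin_left below 0.002 m and horizontal distance between hole_right and pin_right below 0.0025 m and z of hole_right in the frame of pin_right below 0.002 m and linear speed of frame below 0.01 m/s and angular speed of frame below 0.05 rad/s and angle between frame's own z axis and vertical below 0.02 rad); the robot touches nothing.
It fails at once if the frame is lifted off the mould or tipped up (z of frame in the frame of base above 0.033 m or z of hole_left in the frame of pin_left above 0.018 m or z of hole_right in the frame of pin_right above 0.018 m or angle between frame's own z axis and vertical above 0.2 rad).
It fails at once if the frame is pinched or pushed hard (over 30 N) instead of nudged (contact force between the fingers and frame above 30 N).
It fails at once if the frame is pushed with the arm or the gripper body (over 5 N) instead of the fingers (contact force between the arm and frame above 5 N).
It fails at once if the robot presses on the phone's glass (over 2 N) (contact force between any of the fingers, the arm and phone above 2 N).
It fails at once if the bottle, the roller or the spring clamp is moved (over 15 mm) or knocked over (distance of any of cleaner, roller, clamp from where it was at the start of the episode above 0.015 m or angle between any of cleaner, roller, clamp's own z axis and vertical above 0.3 rad).
It also fails if it takes over 64 s, if anything falls off the work surface, if the arm or the gripper's body presses on something with over 40 N, if the wrist force passes 120 N, or if a joint passes its speed limit or range.

## Working session

There is one attempt and no reset: what is moved stays moved. The work goes in short steps, each a Python script; the robot and the scene stay as the last script left them, time stands still between calls to the robot, and variables do not carry over. Pictures are saved under pics/ and viewed, and the job is handed in when it is done.

```bash
mkdir -p pics; ls
python3 - <<'E'
from workcell import manip,eoat,snapshot,camera_model
import cv2
for n in("scene","top"):
    cv2.imwrite(f"pics/{n}0.png",snapshot(n)); print(n,camera_model(n))
print(manip.read_time(),manip.tcp_to_grasp,manip.read_tool_rot(),manip.read_grip_width())
E
```

```text
pics
scene {'vfov': 43.326320147223306, 'cx': 248.94124755090976, 'cy': 189.9645197582562, 'D': array([-0.15013093,  0.        ,  0.        ,  0.        ,  0.        ]), 'cam_to_world': array([[ 5.25553272e-01,  6.77079208e-01, -5.15128628e-01,
         1.16086925e+00],
       [ 8.50760593e-01, -4.17967176e-01,  3.18606111e-01,
        -2.68011865e-01],
       [ 4.14715250e-04, -6.05695621e-01, -7.95696325e-01,
         8.97875300e-01],
       [ 0.00000000e+00,  0.00000000e+00,  0.00000000e+00,
         1.00000000e+00]])}
top {'vfov': 51.97546437269471, 'cx': 248.9393036784696, 'cy': 193.4489003486915, 'D': array([-0.09136315,  0.        ,  0.        ,  0.        ,  0.        ]), 'cam_to_world': array([[ 0.0054295 , -0.99039511,  0.13815948,  0.47072071],
       [-0.99962037, -0.00910753, -0.02600334,  0.06890852],
       [ 0.02701187, -0.13796584, -0.99006858,  0.98698378],
       [ 0.        ,  0.        ,  0.        ,  1.        ]])}
0.1 0.0187 [-3.13917194e+00  1.20745637e-04  2.87183437e+00] 0.08516905878788059
```

View pics/scene0.png

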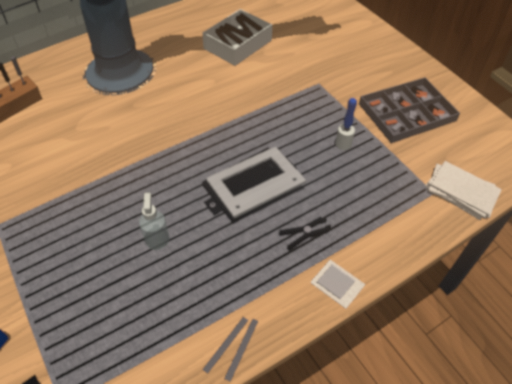

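View pics/top0.png

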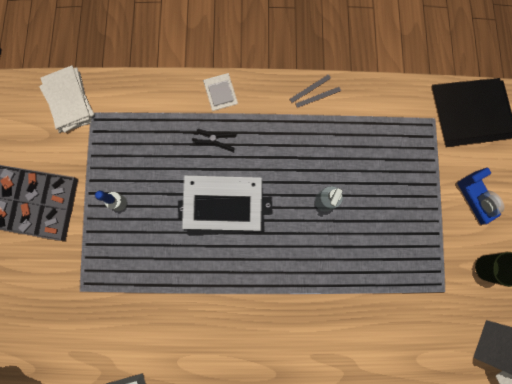

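The top view shows the frame at about (222,203), with its holes near (193,184) and (254,184). The base ears are at (181,207) and (267,206), the roller at (112,200), the bottle at (331,198) and the clamp at (214,139). I'll zoom in on the mould.

Run:
```python
import cv2
a=cv2.imread("pics/top0.png")[165:245,170:280]; b=cv2.imread("pics/scene0.png")[140:225,195:315]
cv2.imwrite("pics/topz.png",cv2.resize(a,None,fx=7,fy=7,interpolation=cv2.INTER_CUBIC))
cv2.imwrite("pics/scz.png",cv2.resize(b,None,fx=6.6,fy=6.6,interpolation=cv2.INTER_CUBIC))
```

```text
(no output)
```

View pics/topz.png

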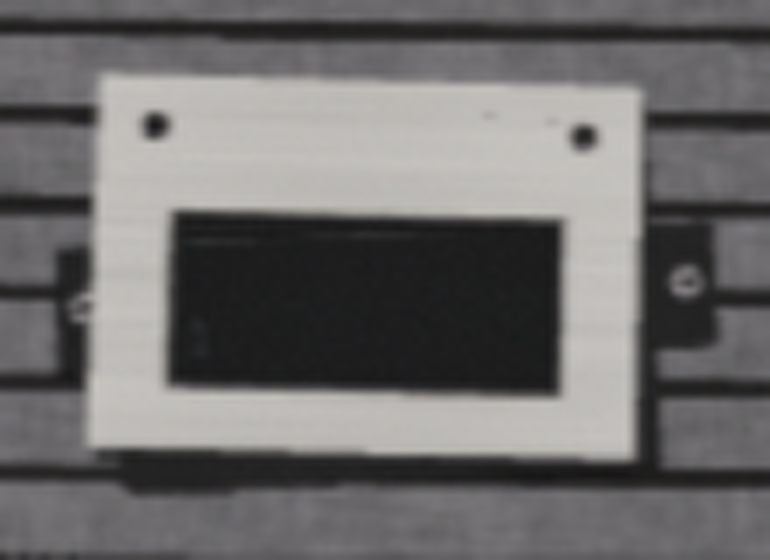

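View pics/scz.png

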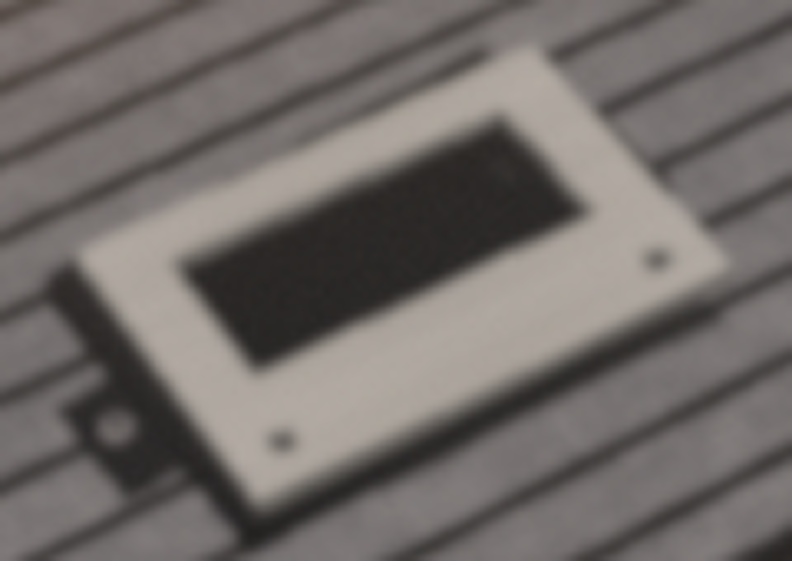

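```bash
cat > h.py <<'E'
import numpy as np,cv2
from workcell import manip,eoat,snapshot,camera_model
def cam(n):
    m=camera_model(n); f=192/np.tan(np.radians(m["vfov"]/2))
    return np.array([[f,0,m["cx"]],[0,f,m["cy"]],[0,0,1]]),np.array(m["D"]),np.array(m["cam_to_world"])
def rays(n,uv):
    K,D,T=cam(n); p=cv2.undistortPoints(np.float64(uv).reshape(-1,1,2),K,D).reshape(-1,2)
    d=np.c_[p,np.ones(len(p))]@T[:3,:3].T; return T[:3,3],d
def onz(n,uv,z):
    o,d=rays(n,uv); z=np.broadcast_to(z,(len(d),)); return (o+d*((z-o[2])/d[:,2])[:,None])[:,:2]
def tri(uvs,uvt):
    oa,da=rays("scene",uvs); ob,db=rays("top",uvt); out=[]
    for a,b in zip(da,db):
        s=np.linalg.lstsq(np.c_[a,-b],ob-oa,rcond=None)[0]
        p,q=oa+a*s[0],ob+b*s[1]; out.append(np.r_[(p+q)/2,np.linalg.norm(p-q)])
    return np.array(out)
ROI={"top":(165,250,165,285),"scene":(135,230,190,320)}
def detect(n,img,S=8):
    """frame corners and holes (px), outer quad by line fits"""
    r0,r1,c0,c1=ROI[n]; g=cv2.cvtColor(img,cv2.COLOR_BGR2GRAY)[r0:r1,c0:c1]
    G=cv2.resize(g,None,fx=S,fy=S,interpolation=cv2.INTER_CUBIC)
    m=(G>(130 if n=="top" else 128)).astype(np.uint8)
    cs,h=cv2.findContours(m,cv2.RETR_CCOMP,cv2.CHAIN_APPROX_NONE)
    i=max(range(len(cs)),key=lambda k:cv2.contourArea(cs[k]))
    px=lambda p:(np.asarray(p,float)+.5)/S-.5+[c0,r0]
    c=cs[i][:,0].astype(float); box=cv2.boxPoints(cv2.minAreaRect(cs[i]))
    q=cv2.approxPolyDP(cs[i],0.04*cv2.arcLength(cs[i],True),True)[:,0].astype(float)
    lines=[]
    for k in range(len(q)):
        a,b=q[k],q[(k+1)%len(q)]; L=np.linalg.norm(b-a); u=(b-a)/L
        t=(c-a)@u/L; d=np.abs((c-a)@[-u[1],u[0]])
        s=c[(t>.1)&(t<.9)&(d<14)].astype(np.float32)
        lines.append(cv2.fitLine(s,cv2.DIST_HUBER,0,.01,.01).ravel())
    cor=[]
    for k in range(len(q)):
        A,B=lines[k-1],lines[k]; s=np.linalg.solve(np.c_[A[:2],-B[:2]],B[2:]-A[2:]); cor.append(A[2:]+s[0]*A[:2])
    holes=[]
    for k in range(len(cs)):
        if h[0][k][3]==i:
            x,y,w,hh=cv2.boundingRect(cs[k]); ar=cv2.contourArea(cs[k])
            if 200<ar<2500 :
                W=255.-G[y-6:y+hh+6,x-6:x+w+6]; W=np.clip(W-80,0,None)
                yy,xx=np.mgrid[y-6:y+hh+6,x-6:x+w+6]; holes.append([(xx*W).sum()/W.sum(),(yy*W).sum()/W.sum(),ar])
    holes=np.array(holes); holes=holes[np.argsort(-holes[:,2])][:2,:2] if len(holes) else np.zeros((0,2))
    return px(np.array(cor)),px(holes)
E
python3 - <<'E'
from h import *
for n in("top","scene"):
    c,h=detect(n,cv2.imread(f"pics/{n}0.png")); print(n,c.round(2).tolist(),h.round(2).tolist())
    if n=="top": print(onz(n,c,.032).round(4).tolist(),onz(n,h,.0355).round(4).tolist())
g=cv2.cvtColor(cv2.imread("pics/top0.png"),cv2.COLOR_BGR2GRAY)
print(g[192:240,174:186]); print(g[192:240,258:275])
print(g[225:240,180:266:5])
E
```

```text
top [[183.2, 174.77], [182.21, 228.06], [259.84, 229.92], [261.38, 176.63]] [[191.77, 182.45], [252.94, 184.12]]
[[0.6489, 0.2059], [0.5181, 0.2046], [0.515, 0.0169], [0.6461, 0.0134]] [[0.6294, 0.1839], [0.6266, 0.0342]]
scene [[275.61, 146.67], [205.04, 176.74], [233.52, 215.62], [306.06, 180.03]] [[237.32, 206.43], [294.11, 178.92]]
[[ 80  87  98  98  97  98 100  98 103 146 187 191]
 [ 39  40  42  41  42  42  44  43  56 127 185 191]
 [ 32  33  34  34  34  35  33  35  50 126 184 188]
 [ 57  57  56  58  60  59  58  59  68 131 185 189]
 [104 100  97  99 102 103 103 101 106 143 182 186]
 [113 107 102 105 109 109 108 107 110 150 188 192]
 [108 105 103 106 108 107 104 103 111 155 188 193]
 [107 107 104 104  99  97  94  93 106 150 185 189]
 [104 105 103  96  78  71  65  58  80 142 186 191]
 [105 106 104  88  53  38  38  39  64 133 186 190]
 [105 107 104  90  49  35  34  36  60 134 185 190]
 [108 110 109  94  51  35  34  37  60 129 180 185]
 [102 104 105  90  50  36  36  38  63 131 179 184]
 [ 77  80  79  69  40  35  35  41  77 144 185 189]
 [ 39  38  40  38  32  34  41  59  96 152 187 19
[... 5521 characters left out ...]
 74 103 103 137 102  92]
 [ 74  64  35  34  36  37  36  36  37  35  34  38  36  43  42  54  43  87]
 [ 39  38  35  35  35  36  38  34  37  36  34  34  30  26  27  25  30  42]
 [ 57  56  36  34  34  37  37  38  43  38  38  35  34  29  33  34  31  32]
 [ 97 101  39  39  40  56  56  60  83  70  75  74  72  56  59  55  51  53]
 [105 108  62  68  67  98 102 104 103 102 111 109 106 103 107 100  97 103]
 [110 106 102 100 100 105 106 104 103 108 116 114 113 107 111 109 100 105]
 [115 105 108 105 102 104 107 109 103 103 111 115 114 109 109 109 104 104]
 [111 104 108 108 103 104 109 110 107 106 110 108 113 109 109 108 107 104]
 [110 103 108 108 103 102 107 104 105 108 109 107 113 105 108 109 108 105]]
```

Run:
```python
from h import *
print("bolt tri",tri([[212.3,204.4]],[[267.45,204.65]]))
ct,ht=detect("top",cv2.imread("pics/top0.png")); cs,hs=detect("scene",cv2.imread("pics/scene0.png"))
print("frame corners tri\n",tri(cs[[1,2,3,0]],ct[[2,3,0,1]]).round(4)); print("holes",tri(hs,ht[[1,0]]).round(4))
b=onz("top",[[182.3,208.2],[267.45,204.65]],.016); print("bolts",b,b.mean(0),np.linalg.norm(b[0]-b[1]))
e=onz("top",[[177.6,207],[271.75,204.5]],.013); print("ear ends",e,np.linalg.norm(e[0]-e[1]))
print("ear tops/bottom",onz("top",[[179.5,200.1],[268,196.2]],.013),onz("top",[[268,214.4]],.003))
print("-y edge",onz("top",[[263.4,216],[263.8,222],[264,229]],.02)); print("-x edge",onz("top",[[195,235.15]],.003))
```

```text
bolt tri [[ 0.57866469 -0.00396716  0.01119121  0.00193114]]
frame corners tri
 [[5.143e-01 1.510e-02 3.030e-02 3.900e-03]
 [6.450e-01 1.290e-02 3.620e-02 1.500e-03]
 [6.475e-01 2.042e-01 3.600e-02 2.500e-03]
 [5.184e-01 2.055e-01 2.690e-02 3.000e-04]]
holes [[0.6267 0.0334 0.0332 0.0016]
 [0.6292 0.1833 0.0341 0.0016]]
bolts [[ 0.56787803  0.20802362]
 [ 0.57854823 -0.00274151]] [0.57321313 0.10264105] 0.21103505285724342
ear ends [[ 0.57105938  0.22021176]
 [ 0.57934493 -0.0137043 ]] 0.2340627593449854
ear tops/bottom [[ 0.58834615  0.21598944]
 [ 0.60013232 -0.0043596 ]] [[ 0.55539356 -0.00506599]]
-y edge [[0.54989477 0.00757041]
 [0.5351136  0.0065736 ]
 [0.5179307  0.00606873]]
-x edge [[0.50220535 0.17653687]]
```

The base yaw comes out at about +0.051 and the frame's at about -0.018. The holes are off from the pins by roughly (+14, +3) mm on the left and (+4, +3) mm on the right. I'll close the fingers and make the small -y push first.

```bash
cat >> h.py <<'E'
DN=[np.pi,0,-3.12]
BASE=np.array([.572,.1032,.051])
def pins():
    c,s=np.cos(BASE[2]),np.sin(BASE[2]); R=np.array([[c,-s],[s,c]]); return BASE[:2]+np.array([[.047,.075],[.047,-.075]])@R.T
def look(tag):
    ims={n:snapshot(n) for n in("top","scene")}
    out=[cv2.resize(im[ROI[n][0]-10:ROI[n][1]+10,ROI[n][2]-10:ROI[n][3]+10],(400,300),interpolation=cv2.INTER_CUBIC) for n,im in ims.items()]
    for n in ims: cv2.imwrite(f"pics/{n}_{tag}.png",ims[n])
    cv2.imwrite(f"pics/z_{tag}.png",np.hstack(out))
    try:
        _,ht=detect("top",ims["top"]); ht=ht[np.argsort(ht[:,0])]
        p=onz("top",ht,.0345); e=(p-pins())*1000
        print(tag,"holes",p.round(4).tolist(),"err mm",e.round(1).tolist())
        cs,hs=detect("scene",ims["scene"]); hs=hs[np.argsort(-hs[:,0])]; print(" tri",tri(hs,ht).round(4).tolist())
    except Exception as ex: print("detect fail",ex)
def st(t=""):
    print(t,"t",round(manip.read_time(),2),"p",np.round(manip.read_tool_pos(),4),"F",np.round(manip.read_ft_force(),2))
E
python3 - <<'E'
from h import *
eoat.grab(20)
manip.goto([.585,.26,.25],DN); st("above")
manip.servo_line([.585,.26,.06],speed=.15)
manip.servo_line([.585,.26,.0245],speed=.06); st("down")
hit=manip.servo_line([.585,.205,.0245],speed=.03,guard=1.5); st(f"hit {hit}")
look("y0")
E
```

```text
above t 2.86 p [0.5841 0.262  0.2498] F [-0.6   0.31 -0.12]
down t 5.02 p [0.5851 0.26   0.0243] F [ 0.53 -0.14  0.5 ]
hit True t 6.38 p [0.5846 0.2141 0.0241] F [-0.55 -0.28  0.56]
y0 holes [[0.6295, 0.1815], [0.6268, 0.0317]] err mm [[14.4, 1.0], [4.1, 1.0]]
 tri [[0.6292, 0.1808, 0.0342, 0.0015]]
```

View pics/z_y0.png

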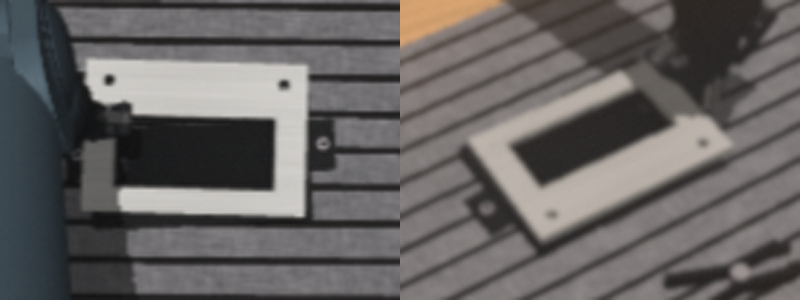

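The -y push moved the frame about 2 mm, leaving the holes about 1 mm off in y. The zoomed picture shows the finger at the frame's +y edge. Next I'll rotate it by pushing -x at the left end of the +x edge.

Run:
```python
from h import *
print("clamp px",onz("top",[[192,143],[196,132],[233,152],[237,134]],.01).round(3).tolist())
manip.servo_line([.585,.235,.0245],speed=.08)
manip.servo_line([.585,.235,.09],speed=.2)
manip.servo_line([.673,.19,.09],speed=.2); st()
manip.servo_line([.673,.19,.0245],speed=.08); manip.sleep(.2); st("down")
hit=manip.servo_line([.650,.19,.0245],speed=.015,guard=5); st(f"hit {hit}")
look("x0")
```

```text
clamp px [[0.736, 0.189], [0.765, 0.18], [0.713, 0.084], [0.761, 0.075]]
 t 8.01 p [0.6713 0.1902 0.0883] F [ 0.49  0.12 -0.22]
down t 9.18 p [0.6737 0.1901 0.0254] F [ 0.27 -0.33 -0.05]
hit False t 10.86 p [0.65   0.19   0.0245] F [ 0.76  0.56 -0.17]
x0 holes [[0.6235, 0.0322]] err mm [[8.4, -148.3], [0.7, 1.5]]
detect fail OpenCV(4.12.0) /io/opencv/modules/calib3d/src/undistort.dispatch.cpp:347: error: (-215:Assertion failed) CV_IS_MAT(_src) && CV_IS_MAT(_dst) && (_src->rows == 1 || _src->cols == 1) && (_dst->rows == 1 || _dst->cols == 1) && _src->cols + _src->rows - 1 == _dst->rows + _dst->cols - 1 && (CV_MAT_TYPE(_src->type) == CV_32FC2 || CV_MAT_TYPE(_src->type) == CV_64FC2) && (CV_MAT_TYPE(_dst->type) == CV_32FC2 || CV_MAT_TYPE(_dst->type) == CV_64FC2) in function 'cvUndistortPointsInternal'
```

View pics/z_x0.png

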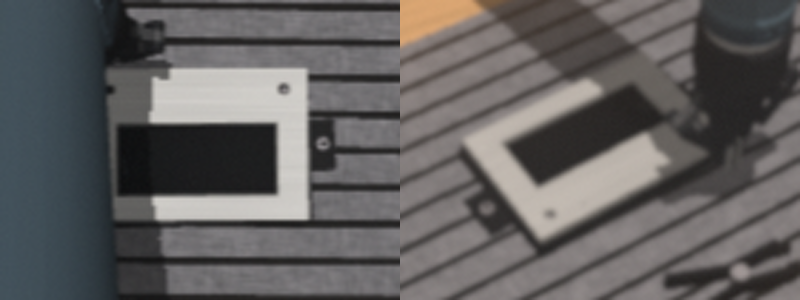

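Run:
```python
from h import *
hit=manip.servo_line([.6465,.19,.0245],speed=.012,guard=8); st(f"hit {hit}")
manip.servo_line([.668,.19,.0245],speed=.1)
manip.servo_line([.685,.24,.15],speed=.3)
manip.goto([.66,.33,.26],DN); st()
look("x1")
```

```text
hit False t 11.4 p [0.6459 0.1899 0.0244] F [ 1.01 -0.44 -0.57]
 t 13.0 p [0.6593 0.3275 0.2574] F [ 1.15 -0.49 -0.67]
x1 holes [[0.616, 0.1807], [0.6218, 0.0317]] err mm [[0.9, 0.2], [-1.0, 1.0]]
detect fail OpenCV(4.12.0) /io/opencv/modules/calib3d/src/undistort.dispatch.cpp:347: error: (-215:Assertion failed) CV_IS_MAT(_src) && CV_IS_MAT(_dst) && (_src->rows == 1 || _src->cols == 1) && (_dst->rows == 1 || _dst->cols == 1) && _src->cols + _src->rows - 1 == _dst->rows + _dst->cols - 1 && (CV_MAT_TYPE(_src->type) == CV_32FC2 || CV_MAT_TYPE(_src->type) == CV_64FC2) && (CV_MAT_TYPE(_dst->type) == CV_32FC2 || CV_MAT_TYPE(_dst->type) == CV_64FC2) in function 'cvUndistortPointsInternal'
```

View pics/z_x1.png

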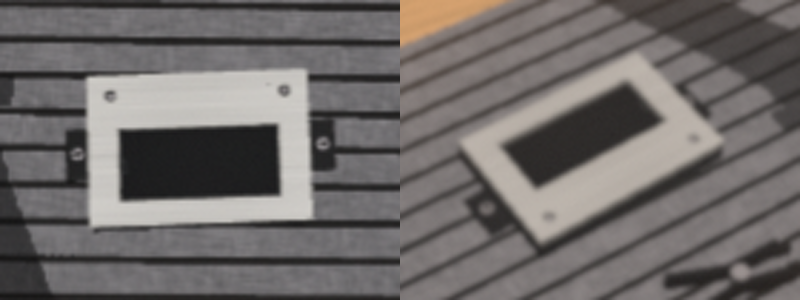

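The frame is nearly aligned: both holes are within about 1 mm and steel pins are visible inside them. I need to check whether it has dropped.

```bash
cat >> h.py <<'E'
def heights(tag):
    a=cv2.imread(f"pics/top_{tag}.png");b=cv2.imread(f"pics/scene_{tag}.png")
    ct,_=detect("top",a);cs,_=detect("scene",b); print(ct.round(1).tolist(),cs.round(1).tolist())
    ct=ct[np.argsort(np.arctan2(*(ct-ct.mean(0)).T[::-1]))]  # TL,TR,BR,BL image = (+x+y),(+x-y),(-x-y),(-x+y)
    w=onz("scene",cs,.03); m=w.mean(0)
    order=[int(np.argmin(np.linalg.norm(w-p,axis=1))) for p in onz("top",ct,.03)]
    print("corners tri",tri(cs[order],ct).round(4).tolist())
    cv2.imwrite(f"pics/zz_{tag}.png",np.vstack([cv2.resize(a[168:205,172:275],(800,288),interpolation=cv2.INTER_CUBIC),cv2.resize(b[172:222,205:318],(680,300),interpolation=cv2.INTER_CUBIC)[:, :].copy() if 0 else cv2.resize(b[178:222,205:318],(800,311),interpolation=cv2.INTER_CUBIC)]))
E
python3 -c "
from h import *
heights('x1')
i=cv2.imread('pics/scene0.png')[178:222,205:318]
"
```

```text
[[262.1, 177.8], [184.5, 181.5], [185.9, 234.0], [264.0, 231.1]] [[269.1, 142.8], [200.2, 177.4], [232.3, 217.7], [302.0, 178.7]]
corners tri [[0.633, 0.2029, 0.0259, 0.0005], [0.6436, 0.0105, 0.0282, 0.0016], [0.5113, 0.0047, 0.0316, 0.0047], [0.5039, 0.1955, 0.0331, 0.0007]]
```

View pics/zz_x1.png

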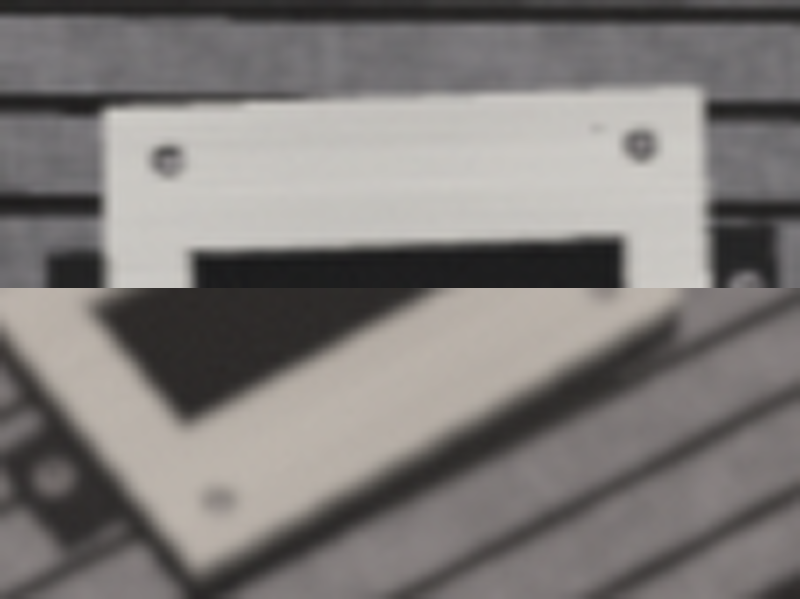

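```bash
cat >> h.py <<'E'
def holes2(tag):
    """darkness centroid of the ring near expected hole place, both views"""
    P=np.c_[pins(),[.028,.028]]; uv={}
    for n in("top","scene"):
        K,D,T=cam(n); W=np.linalg.inv(T); g=cv2.cvtColor(cv2.imread(f"pics/{n}_{tag}.png"),cv2.COLOR_BGR2GRAY).astype(float)
        q=cv2.projectPoints(P,cv2.Rodrigues(W[:3,:3])[0],W[:3,3],K,D)[0].reshape(-1,2); r=[]
        for c in q:
            for _ in range(4):
                x,y=np.round(c).astype(int); s=g[y-4:y+5,x-4:x+5]; w=np.clip(np.median(s)-8-s,0,None)
                yy,xx=np.mgrid[y-4:y+5,x-4:x+5]; w=w*(np.hypot(xx-c[0],yy-c[1])<4); c=np.array([(w*xx).sum(),(w*yy).sum()])/w.sum()
            r.append(c)
        uv[n]=np.array(r)
    t=tri(uv["scene"],uv["top"]); print(tag,"holes2 tri L,R",t.round(4).tolist(),"err@.028",((onz("top",uv["top"],.028)-pins())*1000).round(1).tolist()); return t
E
python3 - <<'E'
from h import *
holes2("x1")
manip.goto([.70,.02,.20],DN)
manip.servo_line([.680,.02,.10],speed=.25)
manip.servo_line([.680,.02,.0245],speed=.1); manip.sleep(.2); st("down")
hit=manip.servo_line([.648,.02,.0245],speed=.012,guard=5); st(f"hit {hit}")
look("r0"); holes2("r0")
E
```

```text
x1 holes2 tri L,R [[0.6166, 0.1807, 0.0273, 0.0017], [0.6228, 0.0307, 0.0266, 0.0013]] err@.028 [[1.7, 0.9], [0.1, 0.7]]
down t 15.97 p [0.6809 0.02   0.0256] F [-0.32  0.59  0.11]
hit True t 18.13 p [0.6527 0.02   0.0246] F [1.   0.38 0.77]
r0 holes [[0.616, 0.1807]] err mm [[0.9, 0.2], [-6.8, 150.0]]
detect fail OpenCV(4.12.0) /io/opencv/modules/calib3d/src/undistort.dispatch.cpp:347: error: (-215:Assertion failed) CV_IS_MAT(_src) && CV_IS_MAT(_dst) && (_src->rows == 1 || _src->cols == 1) && (_dst->rows == 1 || _dst->cols == 1) && _src->cols + _src->rows - 1 == _dst->rows + _dst->cols - 1 && (CV_MAT_TYPE(_src->type) == CV_32FC2 || CV_MAT_TYPE(_src->type) == CV_64FC2) && (CV_MAT_TYPE(_dst->type) == CV_32FC2 || CV_MAT_TYPE(_dst->type) == CV_64FC2) in function 'cvUndistortPointsInternal'
h.py:80: RuntimeWarning: invalid value encountered in divide
  yy,xx=np.mgrid[y-4:y+5,x-4:x+5]; w=w*(np.hypot(xx-c[0],yy-c[1])<4); c=np.array([(w*xx).sum(),(w*yy).sum()])/w.sum()
h.py:79: RuntimeWarning: invalid value encountered in cast
  x,y=np.round(c).astype(int); s=g[y-4:y+5,x-4:x+5]; w=np.clip(np.median(s)-8-s,0,None)
h.py:79: RuntimeWarning: overflow encountered in scalar subtract
  x,y=np.round(c).astype(int); s=g[y-4:y+5,x-4:x+5]; w=np.clip(np.median(s)-8-s,0,None)
  return _methods._mean(a, axis=axis, dtype=dtype,
  ret = ret.dtype.type(ret / rcount)
h.py:80: RuntimeWarning: overflow encountered in scalar subtract
  yy,xx=np.mgrid[y-4:y+5,x-4:x+5]; w=w*(np.hypot(xx-c[0],yy-c[1])<4); c=np.array([(w*xx).sum(),(w*yy).sum()])/w.sum()
  math.ceil((stop - start) / step))
Traceback (most recent call last):
  File "h.py", line 80, in holes2
    yy,xx=np.mgrid[y-4:y+5,x-4:x+5]; w=w*(np.hypot(xx-c[0],yy-c[1])<4); c=np.array([(w*xx).sum(),(w*yy).sum()])/w.sum()
                                       ~^^~~~~~~~~~~~~~~~~~~~~~~~~~~~~
ValueError: operands could not be broadcast together with shapes (0,0) (9,9)
```

View pics/z_r0.png

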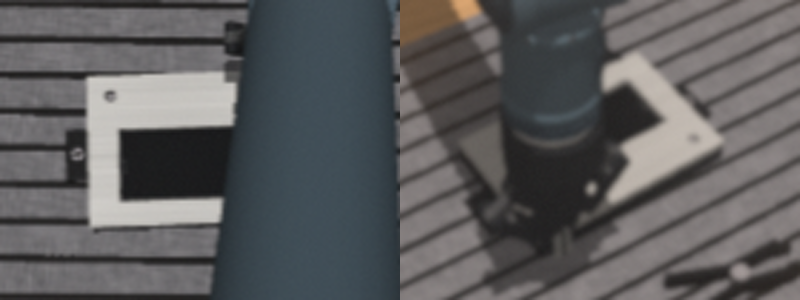

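Both hole tops now triangulate at about 27 mm, against about 34 mm before, so the frame has dropped. A 5 N probe on the right side was met with firm resistance and left the left hole where it was. I'll move clear and do the final check.

Run:
```python
from h import *
manip.servo_line([.672,.02,.0245],speed=.1)
manip.servo_line([.69,.02,.12],speed=.2)
manip.goto([.66,.02,.26],DN)
manip.goto([.62,.36,.28],DN); manip.sleep(.3); st()
look("f"); holes2("f"); heights("f")
```

```text
t 21.43 p [0.6207 0.3585 0.2802] F [ 0.1  -0.17  0.09]
f holes [[0.6159, 0.1807], [0.6218, 0.0316]] err mm [[0.8, 0.2], [-1.0, 0.9]]
detect fail OpenCV(4.12.0) /io/opencv/modules/calib3d/src/undistort.dispatch.cpp:347: error: (-215:Assertion failed) CV_IS_MAT(_src) && CV_IS_MAT(_dst) && (_src->rows == 1 || _src->cols == 1) && (_dst->rows == 1 || _dst->cols == 1) && _src->cols + _src->rows - 1 == _dst->rows + _dst->cols - 1 && (CV_MAT_TYPE(_src->type) == CV_32FC2 || CV_MAT_TYPE(_src->type) == CV_64FC2) && (CV_MAT_TYPE(_dst->type) == CV_32FC2 || CV_MAT_TYPE(_dst->type) == CV_64FC2) in function 'cvUndistortPointsInternal'

f holes2 tri L,R [[0.6166, 0.1807, 0.0274, 0.0017], [0.6228, 0.0308, 0.0265, 0.0011]] err@.028 [[1.8, 0.9], [0.1, 0.6]]
[[262.3, 177.9], [184.5, 181.6], [186.1, 234.0], [263.9, 231.1]] [[268.6, 143.5], [200.3, 177.3], [232.3, 217.6], [301.4, 178.9]]
corners tri [[0.6326, 0.2024, 0.0254, 0.0016], [0.6434, 0.0104, 0.0283, 0.0012], [0.5112, 0.0049, 0.0316, 0.0048], [0.5038, 0.1949, 0.0308, 0.0005]]
```

View pics/zz_f.png

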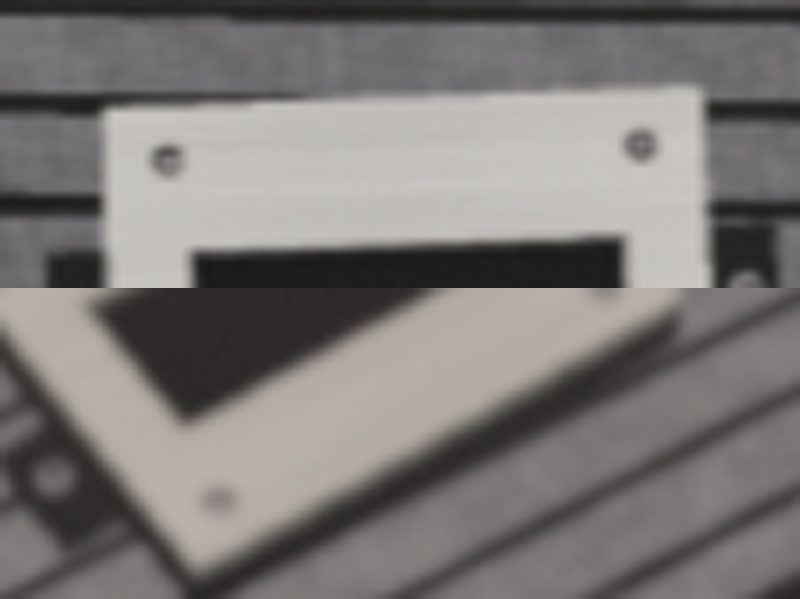

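View pics/top_f.png

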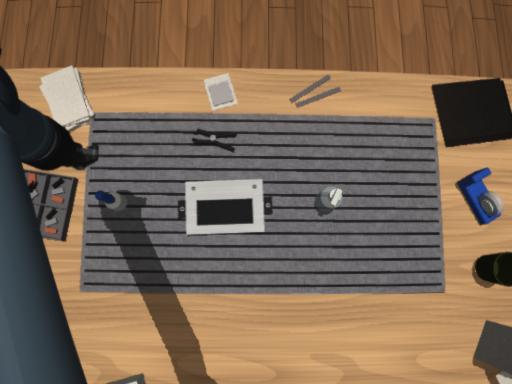

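The roller, bottle and clamp haven't moved. The left hole still reads 1–2 mm toward +x, and my left push ended on position rather than on resistance. I'll probe there too.

Run:
```python
from h import *
manip.goto([.69,.26,.20],DN)
manip.servo_line([.672,.188,.10],speed=.25)
manip.servo_line([.672,.188,.0245],speed=.1); manip.sleep(.2); st("down")
hit=manip.servo_line([.640,.188,.0245],speed=.012,guard=7); st(f"hit {hit}")
manip.servo_line([.665,.188,.0245],speed=.1)
# y probe at the +y edge
manip.servo_line([.665,.188,.09],speed=.25)
manip.servo_line([.61,.235,.09],speed=.25)
manip.servo_line([.61,.235,.0245],speed=.1); manip.sleep(.2); st("down")
hit=manip.servo_line([.61,.205,.0245],speed=.012,guard=6); st(f"hit {hit}")
manip.servo_line([.61,.235,.0245],speed=.1)
manip.servo_line([.62,.25,.20],speed=.25)
manip.goto([.62,.36,.28],DN); manip.sleep(.3); st()
look("g"); holes2("g"); heights("g")
```

```text
down t 23.93 p [0.6728 0.1882 0.0256] F [ 0.24  0.15 -0.33]
hit True t 26.28 p [0.6439 0.1881 0.0248] F [1.83 0.71 0.94]
down t 28.51 p [0.6108 0.2354 0.0256] F [-0.56  0.19 -0.57]
hit False t 31.16 p [0.6101 0.2058 0.0246] F [ 0.63  2.76 -0.85]
 t 33.37 p [0.6202 0.3578 0.2787] F [ 0.44  0.49 -0.83]
g holes [[0.6142, 0.1799], [0.6218, 0.0313]] err mm [[-0.9, -0.6], [-1.0, 0.6]]
detect fail OpenCV(4.12.0) /io/opencv/modules/calib3d/src/undistort.dispatch.cpp:347: error: (-215:Assertion failed) CV_IS_MAT(_src) && CV_IS_MAT(_dst) && (_src->rows == 1 || _src->cols == 1) && (_dst->rows == 1 || _dst->cols == 1) && _src->cols + _src->rows - 1 == _dst->rows + _dst->cols - 1 && (CV_MAT_TYPE(_src->type) == CV_32FC2 || CV_MAT_TYPE(_src->type) == CV_64FC2) && (CV_MAT_TYPE(_dst->type) == CV_32FC2 || CV_MAT_TYPE(_dst->type) == CV_64FC2) in function 'cvUndistortPointsInternal'

g holes2 tri L,R [[0.6151, 0.1801, 0.0267, 0.0015], [0.6228, 0.0302, 0.0263, 0.0017]] err@.028 [[0.1, 0.1], [0.1, 0.4]]
[[262.2, 177.8], [184.8, 182.2], [186.6, 234.7], [264.6, 230.9]] [[267.7, 143.7], [199.7, 177.6], [232.2, 217.8], [301.2, 178.4]]
corners tri [[0.6314, 0.202, 0.0258, 0.0006], [0.6436, 0.0103, 0.0281, 0.0016], [0.5116, 0.0032, 0.0321, 0.0049], [0.5021, 0.1937, 0.0294, 0.0007]]
```

View pics/zz_g.png

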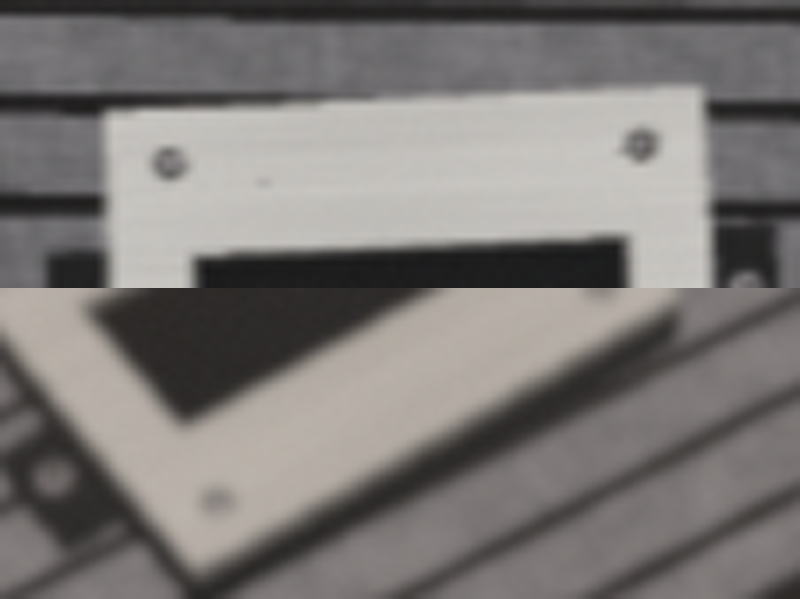

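```bash
python3 -c "
from h import *
st(); manip.close_job()"
```

```text
t 33.47 p [0.6202 0.3588 0.2795] F [0.04 0.53 0.13]
the job is handed in; nothing more can be done
```

I nudged the frame onto its pins with the closed fingertips, moved the arm clear, and handed the job in at 33.5 s. `close_job()` gave no verdict, so the outcome rests on my own checks.

**Pushes:** I made one -y push on the left end, then -x pushes on the left half of the +x edge. Light probes on the right and left of that edge and on the +y edge followed. The left probe was needed: it pushed the left hole the last 1.7 mm or so, where it had still been riding on its pin's nose.

**Final checks:**
- **Position:** The hole centres measured about 0.1–0.4 mm from the estimated pin positions. The frame's yaw was 0.051, matching the base.
- **Height:** The tops of the holes measured about 26.5 mm above the bench. They read about 34 mm at the start, and a seated frame should give 28 mm.
- **Resistance:** Both -x probes met firm resistance, 5 N on the right and 7 N on the left. The stops agreed with a flush +x edge to within 0.5 mm.
- **Bystanders:** The bottle, roller and clamp looked unmoved in the full top view at 21 s. I did not look at them again after the last left and +y pushes.

**Checks that failed or disagreed:**
- **Corner heights:** These were noisy, at 26–32 mm, and the highest corner had a 5 mm ray mismatch. They neither confirm nor rule out flatness within 0.02 rad.
- **Simple hole detector:** It kept failing in the scene view once the pins filled the holes, so I used a darkness-centroid measurement instead. Its top-view result, up to about 1 mm off, assumes the raised height.
- **+y probe:** It did not trip its 6 N guard and travelled a few millimetres further than the frame moved. I put this down to give in the fingers along the jaw direction, but did not verify it.

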